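# Shut the vacuum valve in the bench valve box

### The arm

A 6-joint arm with a two-finger parallel gripper is mounted at the origin on the work surface. World frame = base frame: x ahead of the robot, y to its left, z up, the work surface at z = 0. Lengths are in mm, angles in rad, forces in N, time in s.
With the tool pointing down it reaches from about 400 to 925 mm from the base axis. Payload 12.5 kg.
Tool frame: the origin (TCP) lies on the front face of the gripper's body, between the roots of the fingers; the fingertips stand 78 mm ahead of it and the grasp point (between the pads) lies 59 mm ahead of it (env.nose_length is the distance from the TCP to the fingertips, in mm); z points along the fingers, y is the line along which they close (so a half turn about z gives the same grasp; the last joint's range is limited). The gripper opens to 95 mm and grips with 3 to 60 N. Pads are 20 mm wide; open, the fingers measure 119 mm over their backs; the gripper's body (75 mm by 180 mm) begins 59 mm behind the grasp point.
Start: joints at [1.033, 0.491, 1.559, -0, 1.092, -0.106], TCP at [261.549, 567.653, 292.261] pointing down, gripper open.
Joint ranges: [-3.1, 3.1], [-0.84, 2.19], [0.05, 2.79], [-1.13, 4.28], [0.06, 2.93], [-2.69, 2.69]. Speed limits (rad/s): [2.22, 2.22, 2.79, 3.14, 3.14, 3.14].

### API

Orientations are given as [roll, pitch, yaw] about the fixed x, y, z axes, in that order (R = Rz(yaw) Ry(pitch) Rx(roll)).
In Python, from cell import env gives the robot as it stands.
- The arm moves only by the tool jog_arm, never from a script. Its argument "motion" is a list of rows, each a list of 7 numbers: the turn, a rotation vector about the tool's x, y, z in degrees, then the shift along the tool's x, y, z in mm, then the finger opening in mm, from 0 to 95.1. In form: [[wx, wy, wz, x, y, z, hand], ...]. A call has 1 to 10 rows; each row shifts and turns the commanded pose from where the row before left it, along the tool's axes as they then stand; what a row does not reach is not made up. A row lasts 1/8 s, in which the tool goes at most 62.5 mm and 10.7 degrees, less where a joint would pass 70% of its speed; a pose out of reach is approached as far as the arm can. A call is refused whole if a number of a shift passes 62.5 or a number of a turn 10.7, either way. A call with a gripper value outside its range is refused whole. The fingers move at their own pace and stop on an object; the grip force is fixed at half the most. Time passes only in rows, so rows that do not move let the fingers close. It gives the time, the measured TCP pose, the force, the opening and the grip force at its end, in the units of the state.
- env.state(): the state, without advancing time (a new reading comes with each control period).
- env.read_camera(name): name is "scene" or "top" or "wrist"; returns a dict with "color" (420x560x3 uint8, red, green, blue), "z_map" (420x560 float32, mm along the optical axis (not along the pixel's ray), 0 where there is no reading), "camera_matrix" (3x3 intrinsics, pixels), "k1" (the pictures are not rectified: a ray, as slopes to the right and down, at radius r is drawn at 1 + k1 r^2 times it, then the intrinsics apply), "world_to_cam" (4x4, takes a point from world to camera coordinates). Camera axes: x right, y up, looking along -z (the intrinsics and any distortion apply to the point x, -y, -z); pixel columns grow to the right and rows downward; lengths in mm; the calibration is good to about 2 mm. A picture is of the moment at which its call begins.
- env.job_done(): hands the job in; it is judged then, once.
Trained networks look in the newest picture that a camera, given by its name, has taken for a name from the list of things; names that differ only in an ending like _2 or _b are one class to them, and where a whole thing is asked for, a point or a joint stands for the part that bears it (a point fixed in the world has none). Each returns a list of dicts, best first, with "score" (0 to 1); they miss things now and then, are a little off and sometimes report something else, mostly with a low value. They report only what shows in the picture. A call takes as long as a camera call.
- env.recognise(camera, thing): "location" ([column, row] in pixels, amid what is visible of it).
The state is a dict: "t": time; "joints": joint angles; "qvel": joint speeds; "tau": joint torques, N m; "eef_pos": TCP position; "tcp_rot": TCP orientation; "ft_force": force on the tool from outside, world axes, zero at the start; "moment": the same for the moment, N m; "opening": opening from 0.0 (shut) to 1.0 (fully open); "grip_force": force on a finger pad.
Only numpy, scipy, OpenCV 4.12 (cv2) and the standard library are available. Lean on these libraries where they do the work, as an engineer would, in place of code of your own. Each camera call takes 0.05 s, during which the arm holds its last target. There are 200 camera calls.

### The job

Shut off the probe station's vacuum at the blue-grey valve box on the bench: push the cream cover by its raised lip back along its guides to the rear stop, then push the lever with the yellow sleeve clockwise round to its stop, so that it stands square across its pipe. Slide the cover, do not lift it, and leave it open. Leave the lever with the blue sleeve open and the things standing around the box where they are.

Things in the scene. Friction and masses are not known exactly. Their poses are not given: they have to be found in the camera images.
- box: Fixed blue-grey valve box, 320 (x) x 264 (y), walls 75 mm high. Origin: centre of its underside on the bench; +x from open front to rear stop, +y left, z up; heights here are above the bench. Open on top from x -152 to -10 mm, y -120 to 120 mm; behind that a deck at 74 mm. Side guides for the cover: inner faces y = +-128 mm, tops 85 mm. Behind it, x 180 to 235 mm, a pipe and gauge up to 105 mm high.
- cover: Loose cream cover plate, 158 (x) x 252 x 4 mm, 0.3 to 0.55 kg, lying on the box's side walls between the guides, top at 79 mm. Origin: centre of its underside; axes as the box's. It slides along x with about 1 to 6 N and stays where it is left. At the start it hides the valves; its rear edge meets the rear stop (85 mm high, front face at box x = +150 mm).
- lip (a point): Middle of the front (-x) face of the cover's upright lip, 90 mm above the bench, 79 mm in front of the cover's origin; axes as the cover's. The lip, on the cover's front edge, is 120 mm wide (y), 4 mm thick, top at 101 mm, edged in black rubber. In the box's frame this point is at x = -158 to -138 mm at the start and at -8 mm with the cover against the rear stop.
- yellow_lever (a joint): Angle of the yellow-sleeved lever, the valve to shut: 0 = open (along the pipe, pointing to the box's -x), 1.571 = shut against its stop (across the pipe, pointing to the box's +y). It turns clockwise seen from above, needs about 0.2 N m and stays where it is left. Starts at 0 to 0.2.
- yellow_tip (a point): Point in the middle of the yellow sleeve's section, 55 mm from the stem axis, 63 mm above the bench. The sleeve runs from 18 to 60 mm from the stem axis, 12 mm wide, 9 mm high (58.5 to 67.5 mm above the bench); beside and under it is free room down to the pipe, whose top is 36 mm above the bench. Its x axis points along the lever from tip to stem.
- yellow_stem (a point): On the upright stem axis of the yellow valve at the lever's height, 63 mm above the bench; axes as the box's. In the box it is at x = -50 mm and at y = -55 or +40 mm: the two valves may be either way round. The nut on the stem reaches 70 mm above the bench.
- blue_lever (a joint): Angle of the blue-sleeved lever of the other, equal valve, in the same sense: 0 = open. It starts between 0 and 0.15 and is to be left open.
- blue_stem (a point): On the stem axis of the blue valve, 63 mm above the bench, axes as the box's; otherwise as yellow_stem.
- bottle: White plastic bottle with a red cap, 64 mm across, 155 mm high, standing beside the box; origin at the centre of its foot. Leave alone.
- positioner: White probe micropositioner on a black round foot, 48 mm across, 72 mm high, with small steel knobs and a thin probe arm reaching 62 mm along its +x; origin at the centre of its foot. Leave alone.
- screwdriver: Screwdriver, 160 mm long, lying beside the box along its own x axis; origin under its middle. Leave alone.
- wafer_box: Flat round black wafer box, 116 mm across, 14 mm high, beside the box; origin at the centre of its underside. Leave alone.

How it is judged (in metres and radians):
On the way, in this order (a step that is already met when the one before it is completed fails the run):
1. the cover is slid back to the rear stop, the yellow lever not yet shut (x of lip in the frame of box above -0.025 m and z of lip in the frame of box below 0.096 m and value of joint yellow_lever below 0.8 rad), for 0.2 s.
2. the yellow-sleeved lever is pushed shut (value of joint yellow_lever above 1.48 rad), for 0.2 s.
At the end, for the whole second after the job is handed in: The cover lies in its guides within 17 mm of the rear stop, the yellow lever is within 0.09 rad (5 degrees) of its shut stop, the blue lever is less than 0.35 rad from open, and everything is at rest (x of lip in the frame of box above -0.025 m and z of lip in the frame of box below 0.096 m and value of joint yellow_lever above 1.48 rad and value of joint blue_lever below 0.35 rad and velocity of joint yellow_lever below 0.05 rad/s and linear speed of cover below 0.02 m/s); the robot touches nothing.
It fails at once if the cover is lifted or tilted out of its guides (z of lip in the frame of box above 0.103 m or angle between lip's own z axis and vertical above 0.12 rad).
It fails at once if the blue-sleeved lever is pushed towards shut (value of joint blue_lever above 0.35 rad).
It fails at once if the bottle, micropositioner, screwdriver or wafer box is shifted more than 20 mm, lifted or knocked over (distance of any of bottle, positioner, screwdriver, wafer_box from where it was at the start of the episode above 0.02 m or angle between any of bottle, positioner's own z axis and vertical above 0.3 rad).
It also fails if it takes over 51 s, if anything falls off the work surface, if the arm or the gripper's body presses on something with over 40 N, if the wrist force passes 120 N, or if a joint passes its speed limit or range.

## Working session

There is one attempt and no reset: what is moved stays moved. The work goes in short steps, Python scripts to look and compute and a tool call to move; the robot and the scene stay as the last step left them, time stands still between calls to the robot, and variables do not carry over. Pictures are saved under pics/ and viewed, at most 10 in all, crops included, and the job is handed in when it is done.

Besides the shell and the picture viewer there is one more tool, called after ">>>" as name([rows], argument=value, ...), one row to a line, values as JSON. jog_arm: Moves the arm, as the interface text tells. Its arguments: {"type":"object","properties":{"motion":{"type":"array"}},"required":["motion"]}

```bash
mkdir -p pics; cat > h.py <<'E'
from cell import env
import numpy as np, cv2
def unproj(c,u,v,z=None,height=None):
    K=np.array(c["camera_matrix"]);k1=c["k1"]
    p=np.array([(u-K[0,2])/K[0,0],(v-K[1,2])/K[1,1]]);q=p.copy()
    for _ in range(30): q=p/(1+k1*(q@q))
    W=np.linalg.inv(np.array(c["world_to_cam"]))
    d=W[:3,:3]@np.array([q[0],-q[1],-1]);o=W[:3,3]
    return o+d*(z if height is None else (height-o[2])/d[2])
def cloud(c):
    K=np.array(c["camera_matrix"]);k1=c["k1"];Z=c["z_map"]
    v,u=np.mgrid[:Z.shape[0],:Z.shape[1]]
    p=np.stack([(u-K[0,2])/K[0,0],(v-K[1,2])/K[1,1]],-1);q=p.copy()
    for _ in range(30): q=p/(1+k1*(q**2).sum(-1,keepdims=True))
    W=np.linalg.inv(np.array(c["world_to_cam"]))
    P=np.stack([q[...,0]*Z,-q[...,1]*Z,-Z],-1)@W[:3,:3].T+W[:3,3]
    P[Z==0]=np.nan
    return P
def save(c,n): cv2.imwrite(f"pics/{n}.png",c["color"][...,::-1])
E
python3 - <<'E'
from h import *
for n in ["top","scene"]:
    c=env.read_camera(n);save(c,n+"0")
    np.savez(n+"0.npz",**{k:np.array(v) for k,v in c.items()})
    for t in ["box","cover","lip","bottle","positioner","screwdriver","wafer_box"]:
        r=env.recognise(n,t)
        P=cloud(c)
        for x in r[:2]:
            u,v=x["location"]; print(n,t,round(x["score"],2),np.round([u,v]),np.round(P[int(v),int(u)]))
print(env.state())
E
```

```text
top box 0.84 [286. 154.] [739.  42.  74.]
top cover 0.76 [283. 218.] [587.  37.  80.]
top lip 0.68 [286. 220.] [581.  30.  77.]
top bottle 0.94 [185. 183.] [637. 253. 117.]
top positioner 0.84 [386. 244.] [ 551. -204.   43.]
top screwdriver 0.93 [197. 228.] [557. 238.  23.]
top screwdriver 0.34 [286. 150.] [747.  41.  74.]
top wafer_box 0.61 [374. 190.] [ 687. -178.   16.]
scene box 0.6 [317. 263.] [756.  12.  76.]
scene cover 0.77 [274. 216.] [584.  27.  77.]
scene cover 0.58 [359. 186.] [664. 244. 101.]
scene lip 0.66 [270. 215.] [578.  23.  83.]
scene positioner 0.93 [184. 276.] [ 566. -228.   41.]
scene screwdriver 0.56 [329. 184.] [557. 252.  24.]
scene wafer_box 0.72 [238. 310.] [ 707. -181.   17.]
{'t': 0.8, 'joints': array([ 1.03341527e+00,  4.90895242e-01,  1.55891961e+00, -1.73904832e-05,
        1.09167829e+00, -1.05591603e-01]), 'qvel': array([ 3.48643504e-04, -8.26919665e-04, -9.49533953e-05,  1.06013110e-03,
       -1.04193634e-03, -2.99282908e-04]), 'tau': array([ 1.70055391e-03, -6.12409186e+01, -2.58423615e+01,  6.93619112e-02,
        4.43164282e-02, -3.44905015e-05]), 'eef_pos': array([261.5405854, 567.6516283, 292.2571382]), 'tcp_rot': array([3.14149532e+00, 2.58355510e-05, 2.70981121e+00]), 'ft_force': array([-0.91164732,  0.22569045,  0.06110195]), 'moment': array([ 0.00312336, -0.02109127,  0.01563292]), 'grip_force': 0.0, 'opening': 0.9992586305523528}
```

View pics/top0.png

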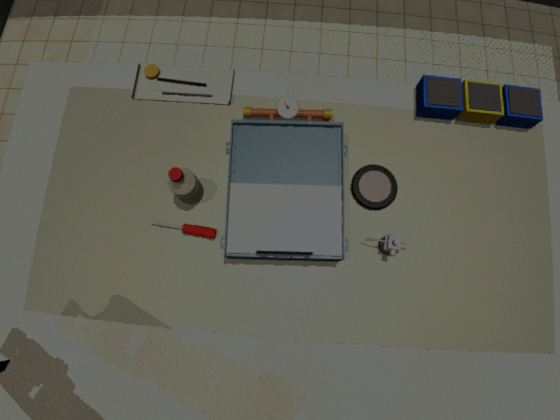

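View pics/scene0.png

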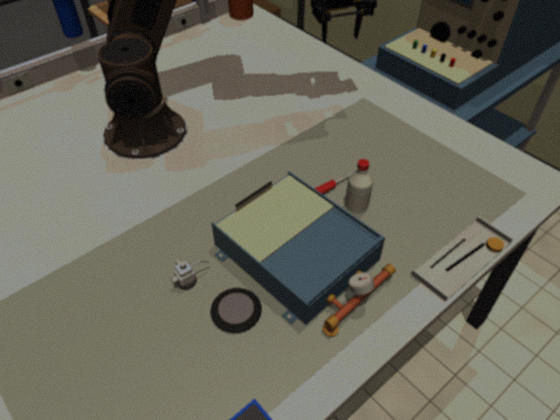

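The box's open front faces the robot. The lip is at about (285,253) in the top view, the bottle and screwdriver are on the left, and the positioner and wafer box are on the right.

```bash
python3 - <<'E'
from h import *
c=dict(np.load("top0.npz"));P=cloud(c)
m=((P[...,2]>62)&(P[...,2]<95)).astype(np.uint8); m[:115]=0; m[:,:215]=0;m[:,355:]=0
Q=P[m>0]; print(cv2.minAreaRect(Q[:,:2].astype(np.float32)), len(Q))
# edges by image of guide/wall top
for u,v in [(232,122),(343,122),(344,260),(224,260)]: print(np.round(unproj(c,u,v,height=82)))
C=c["color"].astype(int)
dark=(C.sum(-1)<120);dark[:245]=0;dark[262:]=0;dark[:,:240]=0;dark[:,330:]=0
v,u=np.nonzero(dark);print(u.min(),u.max(),v.min(),v.max())
for a in [(u.min(),np.median(v[u<u.min()+4])),(u.max(),np.median(v[u>u.max()-4])),(u.mean(),v.mean())]:print(a,np.round(unproj(c,*a,height=100)))
im=cv2.resize(c["color"][110:270,205:365],(800,800),interpolation=cv2.INTER_CUBIC)[:, :, ::-1]
cv2.imwrite("pics/top0c.png",cv2.resize(im,(600,600))*1)
E
```

```text
((667.9973754882812, 35.43702697753906), (340.27178955078125, 263.4844055175781), 3.2161002159118652) 15982
[803. 173.  82.]
[826. -88.  82.]
[ 503. -105.   82.]
[481. 154.  82.]
240 329 251 260
(np.int64(240), np.float64(257.5)) [488. 118. 100.]
(np.int64(329), np.float64(259.5)) [500. -70. 100.]
(np.float64(283.62611275964395), np.float64(255.92284866468842)) [499.  26. 100.]
```

View pics/top0c.png

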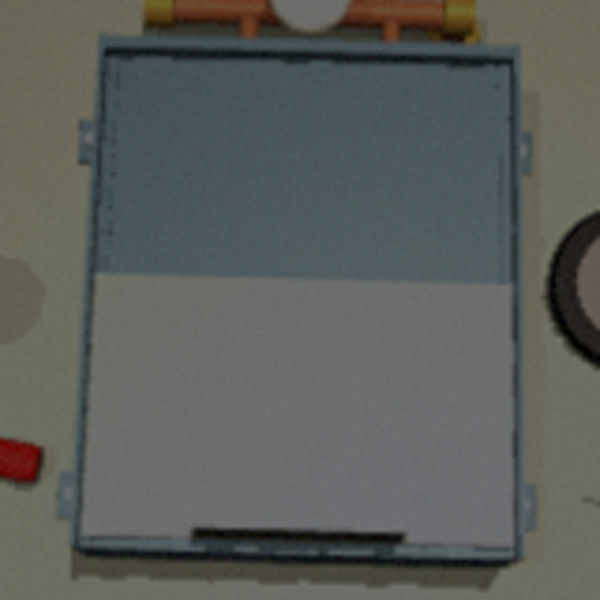

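```bash
python3 - <<'E'
from h import *
c=dict(np.load("top0.npz"))
print(np.linalg.inv(c["world_to_cam"])[:3,3])
f=lambda x,y,h: unproj(c,205+x/3.75-.4,110+y/3.75-.4,height=h)[:2]
A=np.array([f(100,38,85),f(520,45,85),f(521,556,80),f(76,550,80)])
B=np.array([[160,132],[160,-132],[-160,-132],[-160,132]])
print(np.round(A)); ca=A.mean(0)
H=((A-ca).T@B); yaw=np.arctan2(H[1,0]-H[0,1],H[0,0]+H[1,1]);print(ca,yaw)
R=np.array([[np.cos(yaw),-np.sin(yaw)],[np.sin(yaw),np.cos(yaw)]])
print(np.round((A-ca)@R-B))
for p in [(192,528),(405,533),(192,538),(405,542)]:print(np.round((f(*p,101)-ca)@R),f(*p,101))
for p in [(95,272),(512,284)]:print(np.round((f(*p,79)-ca)@R))
E
```

```text
[424.73693839  30.84786731 907.57221038]
[[ 808.  174.]
 [ 825.  -88.]
 [ 508. -104.]
 [ 490.  154.]]
[657.51059493  34.00569398] 0.06202020400001227
[[-1. -1.]
 [-0. -0.]
 [ 2.  4.]
 [-0. -2.]]
[-148.   62.] [506.04774028  86.2366116 ]
[-148.  -59.] [513.22579056 -34.14187826]
[-154.   61.] [500.40618588  85.70076323]
[-153.  -59.] [508.1392559 -34.4821754]
[  8. 127.]
[   6. -125.]
```

>>> jog_arm([
  [0,0,-9.4,0,0,0,60],
  [0,0,-9.4,0,0,0,60],
  [0,0,-9.5,0,0,0,60],
  [0,0,0,-16,-50,0,60],
  [0,0,0,-16,-50,0,60],
  [0,0,0,-16,-50,0,60],
  [0,0,0,-16,-50,0,60],
  [0,0,0,-16,-50,0,60],
  [0,0,0,-16,-50,0,60],
  [0,0,0,-16,-50,0,60],
])

```text
t: 2.05
eef_pos: [395.5, 223.7, 292.5]
tcp_rot: [3.141, 0.001, -3.079]
ft_force: [0.9, 0.5, 0.1]
opening: 0.635
grip_force: 0.0
```

>>> jog_arm([
  [0,0,0,-10,-40,0,60],
  [0,0,0,-10,-40,0,60],
  [0,0,0,-10,-40,0,60],
  [0,0,0,-10,-40,0,60],
  [0,0,0,-10,-40,20,60],
  [0,0,0,0,-6,30,60],
  [0,0,0,0,0,30,60],
  [0,0,0,0,0,30,60],
  [0,0,0,0,0,0,60],
])

```text
t: 3.18
eef_pos: [457.3, 22.8, 181.1]
tcp_rot: [3.141, -0.003, -3.08]
ft_force: [1.0, 0.5, 0.1]
opening: 0.631
grip_force: 0.0
```

```bash
python3 - <<'E'
from h import *
c=env.read_camera("wrist");save(c,"w1")
c=env.read_camera("scene");save(c,"s1");
a=cv2.imread("pics/w1.png");b=cv2.imread("pics/s1.png")[150:330,130:410]
cv2.imwrite("pics/m1.png",np.hstack([cv2.resize(a,(400,300)),cv2.resize(b,(400,300))]))
s=env.state();print(s["eef_pos"],s["tcp_rot"],s["ft_force"])
E
```

```text
[458.07069658  22.81077613 182.89018399] [ 3.14155558e+00  3.36248940e-04 -3.07937721e+00] [ 0.8886314   0.57648294 -0.29838549]
```

View pics/m1.png

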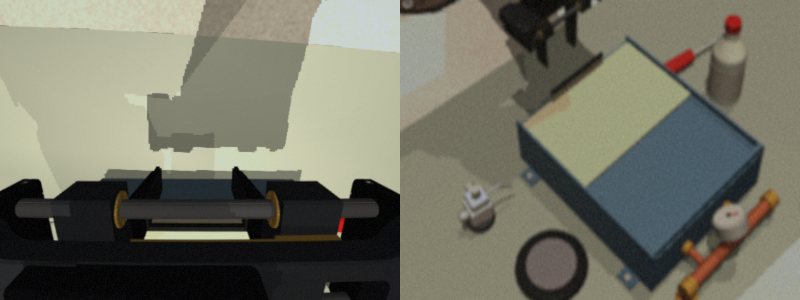

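Fingers are in front of the lip and centred on it. Next I lower them and push.

>>> jog_arm([
  [0,0,0,0,0,8,60],
  [0,0,0,0,0,9,60],
  [0,0,0,-10,0,0,60],
  [0,0,0,-10,0,0,60],
  [0,0,0,-8,0,0,60],
  [0,0,0,-6,0,0,60],
  [0,0,0,-6,0,0,60],
  [0,0,0,-8,0,0,60],
  [0,0,0,-10,0,0,60],
  [0,0,0,-10,0,0,60],
])

```text
t: 4.53
eef_pos: [526.3, 27.1, 165.2]
tcp_rot: [3.141, -0.0, -3.079]
ft_force: [-2.4, -0.5, 1.2]
opening: 0.634
grip_force: 1.3
```

>>> jog_arm([
  [0,0,0,-12,0,0,60],
  [0,0,0,-12,0,0,60],
  [0,0,0,-12,0,0,60],
  [0,0,0,-12,0,0,60],
  [0,0,0,-12,0,0,60],
  [0,0,0,-12,0,0,60],
  [0,0,0,-10,0,0,60],
  [0,0,0,-8,0,0,60],
  [0,0,0,-6,0,0,60],
  [0,0,0,-4,0,0,60],
])

```text
t: 5.78
eef_pos: [625.7, 33.2, 165.2]
tcp_rot: [3.142, -0.0, -3.079]
ft_force: [-2.7, -1.4, 1.3]
opening: 0.632
grip_force: 1.3
```

>>> jog_arm([
  [0,0,0,-3,0,0,60],
  [0,0,0,-3,0,0,60],
  [0,0,0,-3,0,0,60],
  [0,0,0,-2,0,0,60],
  [0,0,0,0,0,0,60],
])

```text
t: 6.4
eef_pos: [636.7, 33.9, 165.3]
tcp_rot: [3.142, 0.001, -3.08]
ft_force: [-0.0, -0.6, -0.3]
opening: 0.627
grip_force: 0.2
```

>>> jog_arm([
  [0,0,0,-2,0,0,60],
  [0,0,0,-1.5,0,0,60],
  [0,0,0,0,0,0,60],
])

```text
t: 6.78
eef_pos: [639.4, 34.2, 165.3]
tcp_rot: [3.141, -0.002, -3.08]
ft_force: [-5.1, -0.4, 2.4]
opening: 0.631
grip_force: 2.9
```

>>> jog_arm([
  [0,0,0,0,0,0,60],
  [0,0,0,10,0,0,60],
  [0,0,0,20,0,0,40],
  [0,0,0,0,0,-35,20],
  [0,0,0,0,0,-35,0],
  [0,0,0,0,0,-35,0],
  [0,0,0,0,0,-35,0],
  [0,0,0,0,0,0,0],
])

```text
t: 7.78
eef_pos: [610.3, 32.2, 308.0]
tcp_rot: [-3.141, 0.006, -3.079]
ft_force: [-0.2, -0.4, -0.0]
opening: 0.054
grip_force: 0.0
```

```bash
python3 - <<'E'
from h import *
ca=np.array([657.5,34]);yaw=.062
R=np.array([[np.cos(yaw),-np.sin(yaw)],[np.sin(yaw),np.cos(yaw)]])
for n in ["wrist","top","scene"]:
    c=env.read_camera(n);save(c,n+"2")
    for t,h in [("yellow_lever",63),("blue_lever",63),("yellow_tip",65),("yellow_stem",66),("blue_stem",66),("lip",95)]:
        for x in env.recognise(n,t)[:2]:
            u,v=x["location"];p=unproj(c,u,v,height=h)[:2];print(n,t,round(x["score"],2),np.round([u,v]),"box",np.round((p-ca)@R))
a=cv2.imread("pics/wrist2.png");b=cv2.imread("pics/top2.png")[110:270,205:365]
cv2.imwrite("pics/m2.png",np.hstack([cv2.resize(a,(400,300)),cv2.resize(b,(400,400))[100:]]))
s=env.state();print(s["eef_pos"],s["tcp_rot"],s["ft_force"])
E
```

```text
wrist yellow_lever 0.68 [313. 167.] box [-74.  44.]
wrist yellow_lever 0.23 [231. 167.] box [-75. -49.]
wrist blue_lever 0.78 [229. 165.] box [-76. -51.]
wrist blue_lever 0.62 [123. 233.] box [   5. -183.]
wrist yellow_tip 0.96 [315. 165.] box [-77.  46.]
wrist yellow_stem 0.62 [308. 172.] box [-70.  39.]
wrist blue_stem 0.95 [230. 167.] box [-75. -49.]
wrist lip 0.93 [274. 245.] box [7. 1.]
wrist lip 0.22 [123. 233.] box [  -7. -166.]
top lip 0.15 [374. 188.] box [  -2. -195.]
scene blue_lever 0.36 [358. 188.] box [  1. 236.]
scene yellow_stem 0.83 [284. 220.] box [-52.  16.]
scene yellow_stem 0.3 [182. 275.] box [ -96. -266.]
scene blue_stem 0.79 [257. 236.] box [-62. -68.]
scene blue_stem 0.51 [327. 184.] box [-65. 186.]
scene lip 0.74 [314. 251.] box [ 79. -21.]
[609.95740901  32.25434262 305.25616309] [ 3.14151829e+00  8.60283891e-05 -3.07942561e+00] [0.26645788 0.51449914 0.05178798]
```

View pics/m2.png

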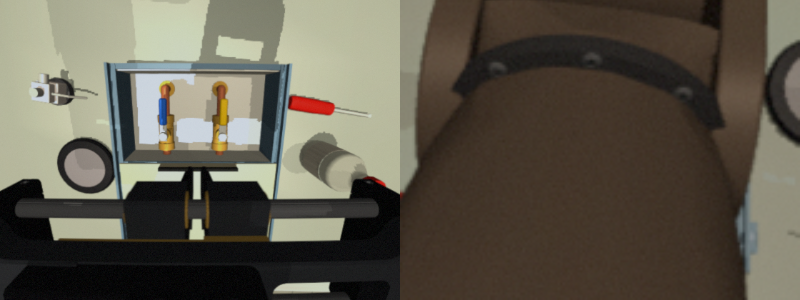

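The wrist view shows the cover open. The blue lever is on the left at full-image (229,160) and the yellow lever on the right at (313,160), so yellow is at box y = +40. Since some box x values read about 12 mm off, I'll check the frame with depth data.

```bash
python3 - <<'E'
from h import *
ca=np.array([657.5,34]);yaw=.062
R=np.array([[np.cos(yaw),-np.sin(yaw)],[np.sin(yaw),np.cos(yaw)]])
c=env.read_camera("wrist");P=cloud(c);B=P.copy();B[...,:2]=(P[...,:2]-ca)@R
for col in (200,270,310): 
    print(col,[(r,*np.round(B[r,col]).astype(int)) for r in range(84,250,6) if np.isfinite(B[r,col,0])])
z=B[...,2]; m=(z>57)&(z<69)&(abs(B[...,1])<100)&(B[...,0]>-140)&(B[...,0]<-52)
for s in (1,-1):
    q=B[m&(s*B[...,1]>0)];print(len(q),np.round(q.min(0)),np.round(q.max(0)),np.round(np.median(q,0)))
    if len(q)>20: print(cv2.fitLine(q[:,:2].astype(np.float32),cv2.DIST_HUBER,0,.01,.01).ravel())
cv2.imwrite("pics/w3c.png",cv2.resize(c["color"][80:260,150:400,::-1],(800,576),interpolation=cv2.INTER_CUBIC))
E
```

```text
200 [(84, np.int64(-172), np.int64(-92), np.int64(2)), (90, np.int64(-157), np.int64(-75), np.int64(75)), (96, np.int64(-151), np.int64(-75), np.int64(75)), (102, np.int64(-147), np.int64(-82), np.int64(48)), (108, np.int64(-144), np.int64(-93), np.int64(4)), (114, np.int64(-136), np.int64(-93), np.int64(5)), (120, np.int64(-129), np.int64(-94), np.int64(3)), (126, np.int64(-122), np.int64(-95), np.int64(3)), (132, np.int64(-114), np.int64(-95), np.int64(4)), (138, np.int64(-106), np.int64(-96), np.int64(3)), (144, np.int64(-99), np.int64(-96), np.int64(2)), (150, np.int64(-91), np.int64(-97), np.int64(3)), (156, np.int64(-83), np.int64(-97), np.int64(4)), (162, np.int64(-75), np.int64(-98), np.int64(3)), (168, np.int64(-68), np.int64(-98), np.int64(4)), (174, np.int64(-60), np.int64(-98), np.int64(4)), (180, np.int64(-52), np.int64(-99), np.int64(4)), (186, np.int64(-43), np.int64(-100), np.int64(3)), (192, np.int64(-35), np.int64(-100), np.int64(3)), (198, np.int64(-26), np.int64(-101), np.int64(2)), (204, np.int64(-19), np.int64(-101), np.int64(5)), (210, np.int64(-10), np.int64(-
[... 2554 characters left out ...]
np.int64(66)), (192, np.int64(-50), np.int64(41), np.int64(71)), (204, np.int64(-29), np.int64(44), np.int64(45)), (210, np.int64(-21), np.int64(45), np.int64(43)), (216, np.int64(-11), np.int64(46), np.int64(37)), (222, np.int64(-7), np.int64(45), np.int64(47)), (228, np.int64(-7), np.int64(42), np.int64(70)), (234, np.int64(-6), np.int64(40), np.int64(87)), (240, np.int64(-4), np.int64(39), np.int64(101)), (246, np.int64(12), np.int64(42), np.int64(79))]
508 [-107.   37.   62.] [-53.  50.  69.] [-81.  43.  67.]
[ 9.9988812e-01 -1.4956305e-02 -8.0203377e+01  4.2970680e+01]
520 [-108.  -58.   61.] [-52. -45.  69.] [-81. -51.  67.]
[ 9.9977136e-01 -2.1382008e-02 -8.1026489e+01 -5.1154182e+01]
```

View pics/w3c.png

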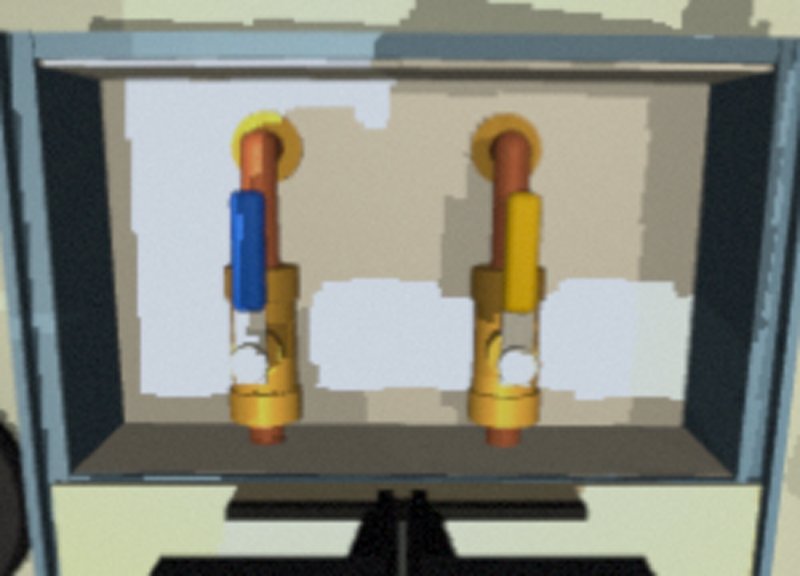

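The frame fits: the front wall is at -157, the lip at -7, and the yellow sleeve runs x -107 to -53 at y about 42. I'll descend between the two levers.

>>> jog_arm([
  [0,0,0,15,3,0,0],
  [0,0,0,15,3,0,0],
  [0,0,0,15,3,0,0],
  [0,0,0,0,0,35,0],
  [0,0,0,0,0,35,0],
  [0,0,0,0,0,35,0],
  [0,0,0,0,0,30,0],
  [0,0,0,0,0,25,0],
  [0,0,0,0,0,15,0],
  [0,0,0,0,0,0,0],
])

```text
t: 10.12
eef_pos: [564.2, 38.5, 129.8]
tcp_rot: [3.141, -0.001, -3.079]
ft_force: [-0.4, -0.9, 0.4]
opening: 0.0
grip_force: 0.0
```

>>> jog_arm([
  [0,0,0,0,7,0,0],
  [0,0,0,0,6,0,0],
  [0,0,0,2,6,0,0],
  [0,0,0,1,5,0,0],
  [0,0,0,1,6.5,0,0],
  [0,0,0,0,6.5,0,0],
  [0,0,0,-2,7,0,0],
  [0,0,0,-2,6.5,0,0],
  [0,0,0,-5,6.5,0,0],
  [0,0,0,-4.5,6,0,0],
])

```text
t: 11.38
eef_pos: [569.5, 101.8, 130.2]
tcp_rot: [-3.141, -0.002, -3.079]
ft_force: [-2.4, -6.6, -0.3]
opening: 0.008
grip_force: 2.5
```

```bash
python3 - <<'E'
from h import *
c=env.read_camera("wrist");s=env.state();print(s["eef_pos"],s["ft_force"],s["moment"])
d=env.read_camera("scene")
a=cv2.resize(c["color"][80:300,150:450],(400,293));b=cv2.resize(d["color"][150:330,160:410],(400,293))
cv2.imwrite("pics/m4.png",np.hstack([a,b])[...,::-1])
E
```

```text
[569.89961532 102.50214192 130.25061584] [-2.99651277 -1.00450783 -1.24287471] [-0.33164412  0.46594167 -0.0269531 ]
```

View pics/m4.png

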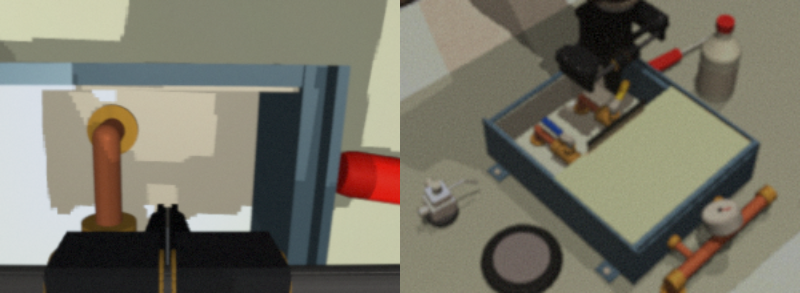

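The scene view shows the yellow lever most of the way round at (622,92), ahead of the finger, and the blue one still along its pipe. I'll finish the arc.

>>> jog_arm([
  [0,0,0,-4,3,0,0],
  [0,0,0,-4.5,3,0,0],
  [0,0,0,-4.5,2,0,0],
  [0,0,0,-4.5,1,0,0],
  [0,0,0,-2,0,0,0],
  [0,0,0,0,0,0,0],
])

```text
t: 12.22
eef_pos: [587.9, 112.1, 130.0]
tcp_rot: [3.141, -0.003, -3.079]
ft_force: [-6.1, -0.7, 1.8]
opening: 0.003
grip_force: 3.4
```

>>> jog_arm([
  [0,0,0,-1.5,0,0,0],
  [0,0,0,-1,0,0,0],
  [0,0,0,0,0,0,0],
])

```text
t: 12.6
eef_pos: [588.4, 112.2, 129.9]
tcp_rot: [-3.142, -0.008, -3.079]
ft_force: [-17.0, -3.4, 9.4]
opening: 0.005
grip_force: 8.8
```

The force rose to 17 N with almost no travel, so the lever is at its stop. I'll retreat and check.

>>> jog_arm([
  [0,0,0,3,0,0,0],
  [0,0,0,15,-5,0,0],
  [0,0,0,0,-10,0,0],
  [0,0,0,0,-10,-30,0],
  [0,0,0,0,-10,-40,0],
  [0,0,0,0,-10,-40,0],
  [0,0,0,0,-10,-40,0],
  [0,0,0,0,-10,-30,0],
  [0,0,0,0,0,0,0],
  [0,0,0,0,0,0,0],
])

```text
t: 13.85
eef_pos: [577.6, 46.1, 309.6]
tcp_rot: [3.141, -0.0, -3.08]
ft_force: [0.3, -0.1, -0.1]
opening: 0.006
grip_force: 0.0
```

```bash
python3 - <<'E'
from h import *
c=env.read_camera("wrist");print(env.state()["eef_pos"])
cv2.imwrite("pics/w5.png",cv2.resize(c["color"][70:270,140:420,::-1],(800,571)))
ca=np.array([657.5,34]);yaw=.062
R=np.array([[np.cos(yaw),-np.sin(yaw)],[np.sin(yaw),np.cos(yaw)]])
B=cloud(c);B[...,:2]=(B[...,:2]-ca)@R;z=B[...,2]
for y0,y1 in ((55,105),(-80,-30)):
    m=(z>57)&(z<69)&(B[...,1]>y0)&(B[...,1]<y1)&(B[...,0]>-140)&(B[...,0]<-35);q=B[m]
    print(len(q),cv2.fitLine(q[:,:2].astype(np.float32),cv2.DIST_HUBER,0,.01,.01).ravel())
m=(z>82)&(z<103)&(abs(B[...,1])<60)&(abs(B[...,0])<40);print(np.round(np.percentile(B[m][:,0],[5,50,95]),1),m.sum())
E
```

```text
[577.45298429  46.2641204  309.16621947]
392 [ 1.3753175e-02 -9.9990541e-01 -4.7828186e+01  7.8496056e+01]
495 [ 9.9999654e-01  2.6339276e-03 -7.9672218e+01 -5.0611320e+01]Traceback (most recent call last):
  File "<stdin>", line 10, in <module>
    return _quantile_unchecked(
        a, q, axis, out, overwrite_input, method, keepdims, weights)
    return _ureduce(a,
                    func=_quantile_ureduce_func,
    ...<5 lines>...
                    overwrite_input=overwrite_input,
                    method=method)
    r = func(a, **kwargs)
    result = _quantile(arr,
                       quantiles=q,
    ...<2 lines>...
                       out=out,
                       weights=wgt)
    slices_having_nans = np.isnan(arr[-1, ...])
                                  ~~~^^^^^^^^^
IndexError: index -1 is out of bounds for axis 0 with size 0
```

View pics/w5.png

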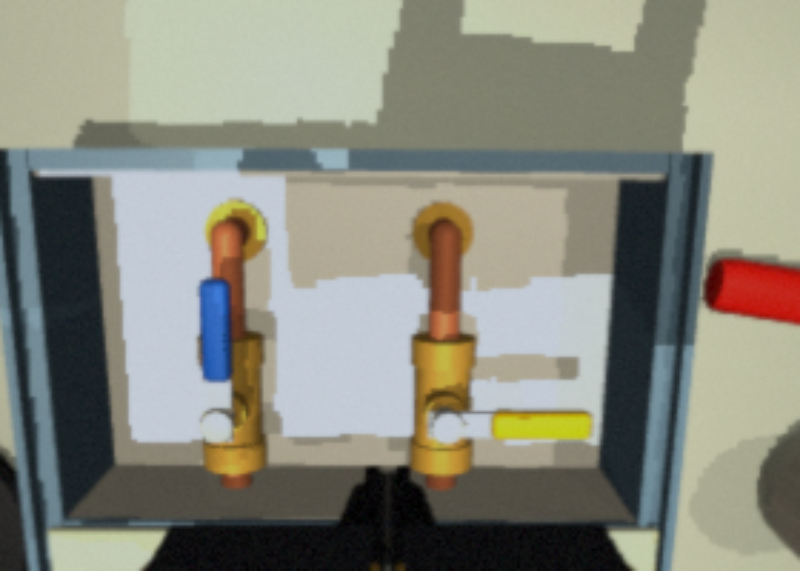

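The yellow lever stands square across its pipe at (540,425), within 0.014 rad of the box's y axis. The blue lever is still along its pipe, and the cover is at the rear stop, so I'm handing it in.

```bash
python3 -c "
from cell import env
print(env.job_done())"
```

```text
the job is handed in; nothing more can be done
None
```

The job is handed in, with no verdict returned: the cover is against its rear stop, the yellow lever is shut square across its pipe, the blue lever is still open, and the arm touched none of the things around the box.

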